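# Slide the marble serving slab home on its cold plate

## Task

The marble slab has to go back on its metal cold plate in full face contact. First take the dusting brush off the plate and leave it lying flat on the counter, off the board; then gently push the slab, sliding it flat along the board without lifting it, until it is square and snug against the rear rail and the end keeper, covers the plate completely, and the little sprung catch has risen behind it. Leave the sugar caddy, the milk pitcher and the coffee cup with its saucer where they are.

Things in the scene. Friction and masses are not known exactly. Their poses are not given: they have to be found in the camera images.
- board: Oak serving board, fixed, on rubber feet. x: away from the robot to the rear rail; y: left (turned up to 10 deg). Origin at counter height; board spans x -82..86, y -167..165 mm. Flat sliding face 26 mm above the counter: right a dark anodised metal plate let in flush (x -70..70, y -147..2), left plain wood, level with it. Front and left sides open.
- rail (a point): Middle of the foot of the rear rail's front face (board x = 70, y = 9 mm, 26 mm above the counter); axes as the board. The rail is an oak strip along board y, 10 mm high above the sliding face, as long as the board up to the keeper. The slab's far edge must end against it.
- keeper (a point): Middle of the foot of the keeper's stop face (board x = 0, y = -147 mm, 26 mm above the counter); axes as the board. The keeper is a folded steel strip at the board's right end, 110 mm wide (x), 20.5 mm high; its lip reaches 9 mm to the left over the slab's edge with 2 mm to spare above it, so the slab goes in only by sliding flat.
- seat (a point): Point on the sliding face in the middle of the plate (board x = 0, y = -72 mm, 26 mm above the counter) where the centre of the slab's underside must finally lie; axes as the board, the slab's x along the board's x.
- stone: Loose white marble slab, 140 (x) by 150 (y) by 16 mm, 0.65 to 0.95 kg; origin at the centre of its underside. Starts flat and up to 10 deg askew on the wooden left part, overlapping the plate a little, off the rail, jutting over the front. Slides with a push of 2 to 5 N; squaring it against the rail may take 10 to 15 N. Pressing or pushing it with over 30 N chips it; do not lift it.
- catch (a joint): Sprung steel tab, 26 (x) by 7 mm (y), in a slot at board x = -40, y = 9 mm, just left of the slab's home. Value in m: 0 = risen, 4 mm proud of the sliding face; 0.004 = held flush by the slab over it, as at the start. It rises by itself (1 N spring) when the slab has slid past; 2.5 mm play is left between keeper and catch. Push the slab at board x >= 0, clear of the tab.
- brush: Loose dusting brush, 186 (x) by 27 by 14 mm, 50 g. Origin at mid length on its underside; +x to the dark bristles. Straight wooden handle x -93..45 mm, 20 mm wide, 13 mm high. Starts on the bare plate, bristles to the rail, handle jutting over the front edge. The counter left of the board, with its middle 8 cm beyond the board's left end, is empty and has room for it.
- caddy: Bystander: small black box of sugar sachets, 68 x 120 x 74 mm, on the counter behind the board; origin at the centre of its underside.
- pitcher: Bystander: small milk pitcher of plain metal, 66 x 101 x 81 mm, on the counter behind the board; origin at the centre of its underside.
- cup: Bystander: white espresso cup, 62 x 82 x 58 mm, on a saucer 121 mm across behind the board; origin at the centre of its underside.

How it is judged (in metres and radians):
On the way, in this order (a step that is already met when the one before it is completed fails the run):
1. the brush lies flat on the counter, off the board and let go (height (world z) of brush between -0.008 and 0.012 m and (angle between brush's own z axis and vertical below 0.12 rad or angle between brush's own z axis and vertical above 3.02 rad) and linear speed of brush below 0.03 m/s and contact force between the fingers and brush below 0.05 N), for 0.2 s.
2. the slab lies fully home on the plate, catch risen (x of stone in the frame of seat between -0.003 and 0.003 m and y of stone in the frame of seat between -0.003 and 0.003 m and z of stone in the frame of seat between -0.0015 and 0.0015 m and angle between the z axis of stone and the z axis of board, either way round below 0.02 rad and angle between the x axis of stone and the x axis of board, either way round below 0.025 rad and value of joint catch below 0.001 m), for 0.2 s.
At the end, for the whole second after the job is handed in: Slab flat on the plate (1.5 mm, 0.02 rad), centre within 3 mm of the seat in x and y, square to the board within 0.025 rad, catch risen (under 1 mm), at rest; brush lying flat on the counter off the board, at rest; both let go (all of step 1 and all of step 2 and linear speed of stone below 0.01 m/s and contact force between the fingers and stone below 0.05 N); the robot touches nothing.
It fails at once if the slab is pressed or pushed with more than 30 N (contact force between any of the fingers, the arm and stone above 30 N).
It fails at once if the slab is lifted more than 8 mm off the board (z of stone in the frame of board above 0.0342 m).
It fails at once if the slab is pushed against the brush (contact force between stone and brush above 1 N).
It fails at once if the caddy, pitcher or cup is disturbed (distance of any of caddy, pitcher, cup from where it was at the start of the episode above 0.02 m).
It also fails if it takes over 64 s, if anything falls off the work surface, if the arm or the gripper's body presses on something with over 40 N, if the wrist force passes 120 N, or if a joint passes its speed limit or range.

## Robot

A 6-joint arm with a two-finger parallel gripper is mounted at the origin on a cart in front of the work surface, level with it; the furniture and walls round the work are solid. World frame = base frame: x ahead of the robot, y to its left, z up, the work surface at z = 0. Lengths are in m, angles in degrees, forces in N, time in s.
With the tool pointing down it reaches from about 0.4 to 0.825 m from the base axis. Payload 7 kg.
Tool frame: the origin (TCP) lies between the finger pads; the fingertips stand 19 mm ahead of it and the grasp point (between the pads) is the TCP; z points along the fingers, y is the line along which they close (so a half turn about z gives the same grasp; the last joint's range is limited). The gripper opens to 88 mm and grips with 3 to 60 N. Pads are 19 mm wide; open, the fingers measure 130 mm over their backs; the gripper's body (78 mm by 193 mm) begins 47 mm behind the grasp point.
Start: joints at [82.397, 20.546, 0.682, 0, -70.136, -16.507], TCP at [0.276, 0.616, 0.246] pointing down, gripper open.
Joint ranges: [-176.03, 176.03], [-82.01, 121.73], [-58.28, 71.71], [-173.87, 95.51], [-174.79, -0.11], [-173.66, 173.66]. Speed limits (degrees/s): [136.94, 136.94, 172.46, 180, 180, 180].

## Interface

Orientations are given as [roll, pitch, yaw] about the fixed x, y, z axes, in that order (R = Rz(yaw) Ry(pitch) Rx(roll)).
In Python, from plant import get_obs, snapshot, close_job, spot_in, spot_point gives the robot as it stands.
- The arm moves only by the tool play_rows, never from a script. Its argument "plan" is a list of rows, each a list of 6 numbers: the shift along the tool's x, y, z in cm, then the turn, a rotation vector about the tool's x, y, z in degrees. A call has 1 to 20 rows; each row shifts and turns the commanded pose from where the row before left it, along the tool's axes as they then stand; what a row does not reach is not made up. A row lasts 1/12 s, in which the tool goes at most 41.7 mm and 7.16 degrees, less where a joint would pass 70% of its speed; a pose out of reach is approached as far as the arm can. A call is refused whole if a number of a shift passes 4.17 or a number of a turn 7.16, either way. A call with a gripper value outside its range is refused whole. "grip" is the finger opening in cm, from 0 to 8.76, set as the call begins (left out, the last holds). The fingers move at their own pace and stop on an object; the grip force is fixed at half the most. Time passes only in rows, so rows that do not move let the fingers close. It gives the time, the measured TCP pose, the force, the opening and the grip force at its end, in the units of the state.
- get_obs(): the state, without advancing time (a new reading comes with each control period).
- snapshot(name): name is "scene" or "top"; returns a dict with "frame" (420x560x3 uint8, red, green, blue), "fx", "fy", "cx", "cy" (pixels), "position" and "attitude" of the camera in the world. Camera axes: x right, y down, z forward; pixel columns grow to the right and rows downward; lengths in m; the calibration is good to about 2 mm. A picture is of the moment at which its call begins. There is no depth.
- close_job(): hands the job in; it is judged then, once.
Trained networks look in the newest picture that a camera, given by its name, has taken for a name from the list of things; names that differ only in an ending like _2 or _b are one class to them, and where a whole thing is asked for, a point or a joint stands for the part that bears it (a point fixed in the world has none). Each returns a list of dicts, best first, with "score" (0 to 1); they miss things now and then, are a little off and sometimes report something else, mostly with a low value. They report only what shows in the picture. A call takes as long as a camera call.
- spot_in(camera, thing): "position" ([x, y, z] in m, in world coordinates, good to about 4 mm: the middle of the surface that is visible of it).
- spot_point(camera, thing): "position" ([x, y, z] in m, in world coordinates, good to about 4 mm: a listed point, or the origin of a listed thing).
The state is a dict: "clock": time; "joint_pos": joint angles; "qvel": joint speeds; "tau": joint torques, N m; "tool_pos": TCP position; "orientation": TCP orientation; "force": force on the tool from outside, world axes, zero at the start; "moment": the same for the moment, N m; "opening": finger opening in m; "gripper_force": force on a finger pad.
Only numpy, scipy, OpenCV 4.12 (cv2) and the standard library are available. Lean on these libraries where they do the work, as an engineer would, in place of code of your own. Each camera call takes 0.05 s, during which the arm holds its last target. There are 200 camera calls.

## Working session

There is one attempt and no reset: what is moved stays moved. The work goes in short steps, Python scripts to look and compute and a tool call to move; the robot and the scene stay as the last step left them, time stands still between calls to the robot, and variables do not carry over. Pictures are saved under pics/ and viewed, at most 10 in all, crops included, and the job is handed in when it is done.

Besides the shell and the picture viewer there is one more tool, called after ">>>" by a JSON object that holds its "fn" and its "kwargs", one argument or row to a line. play_rows: Moves the arm, as the interface text tells. Its arguments: {"type":"object","properties":{"plan":{"type":"array","items":{"type":"array","items":{"type":"number"}}},"grip":{"type":"number"}},"required":["plan"]}

```bash
mkdir -p pics; cat > h.py <<'E'
import numpy as np, cv2
from scipy.spatial.transform import Rotation as R
from plant import *
np.set_printoptions(precision=4,suppress=True)
E
python3 - <<'E'
from h import *
for c in ["scene","top"]:
    s=snapshot(c); cv2.imwrite(f"pics/{c}1.png",s["frame"][:,:,::-1])
    print(c,s["position"],s["attitude"],s["fx"],s["cx"],s["cy"])
    for t in ["board","rail","keeper","seat","stone","brush","catch","caddy","pitcher","cup"]:
        for d in spot_point(c,t)[:2]: print(t,np.array(d["position"]),round(d["score"],2))
    for t in ["stone","brush"]:
        for d in spot_in(c,t)[:2]: print("in",t,np.array(d["position"]),round(d["score"],2))
o=get_obs();print(o["clock"],o["tool_pos"],o["orientation"],o["force"])
E
```

```text
scene [0.8931 0.5776 0.6324] [-133.8495   -0.5282  158.0524] 389.54685360540486 283.253756282877 208.8033219350093
rail [ 0.6139 -0.079   0.0234] 0.61
keeper [ 0.5339 -0.2321  0.0271] 0.83
seat [ 0.5414 -0.1574  0.0263] 0.91
stone [ 0.5408 -0.0321  0.0292] 0.8
brush [ 0.5021 -0.172   0.0252] 0.84Traceback (most recent call last):
  File "<stdin>", line 6, in <module>
ValueError: it knows: board, brush, caddy, cup, keeper, pitcher, rail, seat, stone
```

View pics/scene1.png

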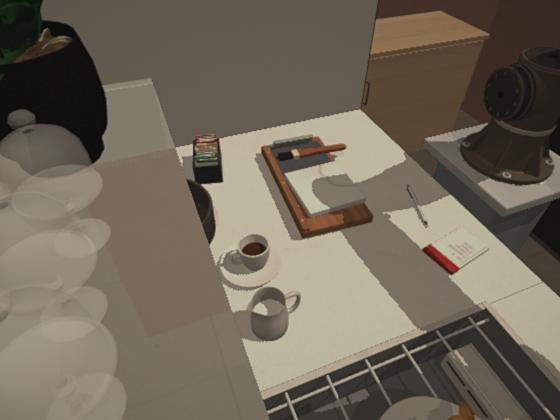

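The scene camera looks from behind: the board is at about (315,185), brush on plate at (310,152), slab at (325,190). The cup (252,252) and pitcher (270,312) are behind and to the left, and the caddy (207,158) is behind.

```bash
python3 - <<'E'
from h import *
for c in ["top","scene"]:
    s=snapshot(c); cv2.imwrite(f"pics/{c}1.png",s["frame"][:,:,::-1])
    print(c,s["position"],s["attitude"],s["fx"],s["cx"],s["cy"])
    for t in ["board","rail","keeper","seat","stone","brush","caddy","pitcher","cup"]:
        for d in spot_point(c,t)[:1]: print(t,np.array(d["position"]),round(d["score"],2))
    for t in ["stone","brush","board"]:
        for d in spot_in(c,t)[:1]: print("in",t,np.array(d["position"]),round(d["score"],2))
o=get_obs();print(o["clock"],o["tool_pos"],o["orientation"],o["force"])
E
```

```text
top [ 0.4979 -0.0197  1.2452] [-173.5639    1.687   -90.6128] 510.8948394542197 274.64190302318167 214.94649844023692
board [ 0.5439 -0.0821 -0.0003] 0.91
rail [ 0.5055 -0.1729  0.0264] 0.74
keeper [ 0.5365 -0.2294  0.025 ] 0.88
seat [ 0.5394 -0.158   0.0264] 0.67
stone [ 0.7659  0.24   -0.001 ] 0.35
brush [ 0.5037 -0.1739  0.0284] 0.91
caddy [ 0.767  -0.2431 -0.0006] 0.66
pitcher [ 0.7688  0.2383 -0.    ] 0.76
cup [0.7654 0.1008 0.006 ] 0.89
in stone [ 0.5424 -0.0325  0.0437] 0.87
in brush [ 0.5192 -0.1723  0.039 ] 0.75
in board [ 0.5532 -0.1356  0.0304] 0.75
scene [0.8931 0.5776 0.6324] [-133.8495   -0.5282  158.0524] 389.54685360540486 283.253756282877 208.8033219350093
rail [ 0.6144 -0.0821  0.0229] 0.59
keeper [ 0.5335 -0.2317  0.0261] 0.61
seat [ 0.5376 -0.1541  0.0261] 0.58
stone [ 0.5385 -0.0335  0.029 ] 0.78
brush [ 0.5048 -0.172   0.0286] 0.88
caddy [ 0.7651 -0.2427 -0.0016] 0.93
pitcher [0.7705 0.2325 0.0048] 0.57
cup [0.767  0.0997 0.0063] 0.66
in stone [ 0.5426 -0.0182  0.047 ] 0.8
in brush [ 0.5163 -0.166   0.0405] 0.82
in board [ 0.5727 -0.0463  0.0282] 0.78
1.65 [0.2757 0.6161 0.2455] [179.9986  -0.0018 -24.1078] [-0.4107  0.7311 -0.0734]
```

View pics/top1.png

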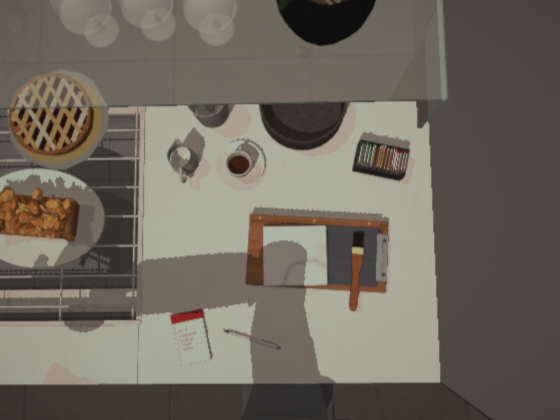

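Top view: board spans px (247–388, 213–291), slab (263–327, 225–288), brush from bristles (358,233) to handle end (353,308); keeper at (382,258). The counter to the left (~210,255) is clear. A crop will give me accurate edges.

```bash
python3 - <<'E'
from h import *
im=cv2.imread("pics/top1.png")[205:315,240:400]
im=cv2.convertScaleAbs(im,alpha=1.3,beta=20)
im=cv2.resize(im,None,fx=5,fy=5,interpolation=cv2.INTER_CUBIC)
cv2.imwrite("pics/crop1.png",im)
E
```

```text
(no output)
```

View pics/crop1.png

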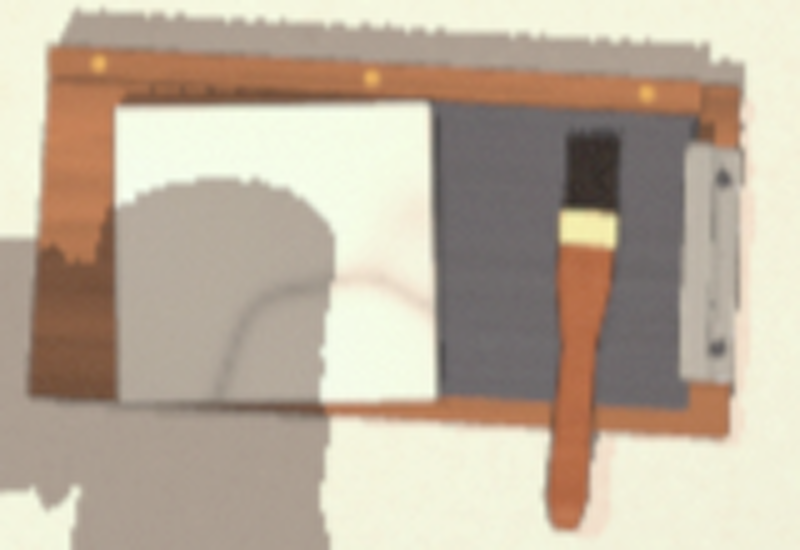

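The crop shows the board turned about 3° clockwise and the slab nearly square to the world, with corners at crop px (113,107), (430,101), (438,399) and (118,403). The brush runs from (593,130) to (567,525).

```bash
cat >> h.py <<'E'
TOP=dict(p=np.array([0.4979,-0.0197,1.2452]),R=R.from_euler("xyz",[-173.5639,1.687,-90.6128],degrees=True).as_matrix(),f=510.8948,cx=274.6419,cy=214.9465)
def px(u,v,z):
    d=TOP["R"]@np.array([(u-TOP["cx"])/TOP["f"],(v-TOP["cy"])/TOP["f"],1]); return (TOP["p"]+d*(z-TOP["p"][2])/d[2])[:2]
def cr(u,v,z,o=(240,205),k=5): return px(u/k+o[0]-.4,v/k+o[1]-.4,z)
E
python3 - <<'E'
from h import *
for n,u,v,z in [("bTL",52,47,.036),("bFL",30,397,.026),("bFR",728,437,.026),("bTR",740,85,.036),("sTL",113,107,.042),("sTR",430,101,.042),("sFR",438,399,.042),("sFL",118,403,.042),("br",593,130,.037),("hd",567,527,.035),("hm",571,450,.035),("plateBL",440,405,.026),("plateBR",688,408,.026)]:
    print(n,cr(u,v,z))
E
```

```text
bTL [0.6378 0.0733]
bFL [0.4721 0.0854]
bFR [ 0.4502 -0.243 ]
bTR [ 0.6152 -0.2525]
sTL [0.6081 0.044 ]
sTR [ 0.609  -0.1057]
sFR [ 0.4696 -0.1064]
sFL [0.4693 0.0428]
br [ 0.5947 -0.1826]
hd [ 0.4099 -0.1654]
hm [ 0.4453 -0.1683]
plateBL [ 0.4664 -0.1084]
plateBR [ 0.4639 -0.2247]
```

>>> {"fn": "play_rows", "kwargs": {
  "plan": [
    [0, 0, 0, 0, 0, -6.3],
    [0, 0, 0, 0, 0, -6.3],
    [0, 0, 0, 0, 0, -6.2],
    [1.2, 3.4, 0, 0, 0, 0],
    [1.2, 3.4, 0, 0, 0, 0],
    [1.2, 3.4, 0, 0, 0, 0],
    [1.2, 3.4, 0, 0, 0, 0],
    [1.2, 3.4, 0, 0, 0, 0],
    [1.2, 3.4, 0, 0, 0, 0],
    [1.2, 3.4, 0, 0, 0, 0],
    [1.2, 3.4, 0, 0, 0, 0],
    [1.2, 3.4, 0, 0, 0, 0],
    [1.2, 3.4, 0, 0, 0, 0],
    [1.2, 3.4, 0, 0, 0, 0],
    [1.2, 3.4, 0, 0, 0, 0],
    [1.2, 3.4, 0, 0, 0, 0],
    [1.2, 3.4, 0, 0, 0, 0],
    [1.2, 3.4, 0, 0, 0, 0],
    [1.2, 3.4, 0, 0, 0, 0]
  ],
  "grip": 4.0
}}

```text
clock: 3.23
tool_pos: [0.4166, 0.055, 0.2461]
orientation: [-179.9, -0.1, -5.3]
force: [1.7, 0.5, 0.1]
opening: 0.0403
gripper_force: 0.0
```

>>> {"fn": "play_rows", "kwargs": {
  "plan": [
    [1.06, 3.14, 1.0, 0, 0, 0],
    [1.06, 3.14, 1.0, 0, 0, 0],
    [1.06, 3.14, 1.0, 0, 0, 0],
    [1.06, 3.14, 1.0, 0, 0, 0],
    [1.06, 3.14, 1.0, 0, 0, 0],
    [1.06, 3.14, 1.0, 0, 0, 0],
    [1.06, 3.12, 1.0, 0, 0, 0],
    [0, 0, 2, 0, 0, 0],
    [0, 0, 2, 0, 0, 0],
    [0, 0, 2, 0, 0, 0],
    [0, 0, 2, 0, 0, 0],
    [0, 0, 1, 0, 0, 0],
    [0, 0, 0, 0, 0, 0]
  ]
}}

```text
clock: 4.32
tool_pos: [0.4687, -0.1689, 0.0836]
orientation: [180.0, 0.2, -5.3]
force: [-1.0, -0.3, 1.2]
opening: 0.04
gripper_force: 0.0
```

```bash
python3 - <<'E'
from h import *
s=snapshot("scene"); im=s["frame"][100:240,230:400,::-1]
cv2.imwrite("pics/g1.png",cv2.resize(im,None,fx=4,fy=4,interpolation=cv2.INTER_CUBIC))
o=get_obs();print(o["tool_pos"],o["orientation"],o["force"])
E
```

```text
[ 0.4697 -0.1689  0.0851] [179.9771   0.1129  -5.2991] [ 0.8334  0.131  -0.7684]
```

View pics/g1.png

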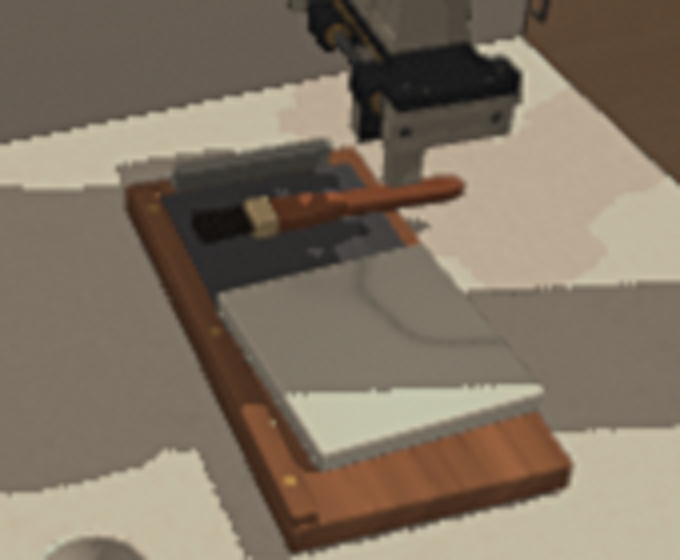

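The picture shows the gripper above the handle, but only one finger shows at (400,165). I'll project the expected fingertips to check the side.

```bash
cat >> h.py <<'E'
def scn(p):
    q=R.from_euler("xyz",[-133.8495,-.5282,158.0524],degrees=True).as_matrix().T@(np.array(p)-[0.8931,.5776,.6324]); return q[:2]/q[2]*389.547+[283.25,208.8]
E
python3 - <<'E'
from h import *
for p in [(.47,-.149,.066),(.47,-.189,.066),(.47,-.149,.095),(.47,-.1705,.039),(.41,-.165,.037),(.595,-.1826,.037)]: print(p,(scn(p)-[230,100])*4)
snapshot("top")
for t in ["brush"]:
    print(spot_in("top",t)[:1],spot_point("top",t)[:1])
E
```

```text
(0.47, -0.149, 0.066) [394.4173 172.9139]
(0.47, -0.189, 0.066) [366.834  140.3493]
(0.47, -0.149, 0.095) [398.5906 134.0126]
(0.47, -0.1705, 0.039) [375.999  189.8627]
(0.41, -0.165, 0.037) [460.1559 177.9834]
(0.595, -0.1826, 0.037) [192.5757 223.0087]
[{'position': [0.5627, -0.1772, 0.039], 'score': 0.77}] []
```

>>> {"fn": "play_rows", "kwargs": {
  "plan": [
    [0, 0, 1.0, 0, 0, 0],
    [0, 0, 1.0, 0, 0, 0],
    [0, 0, 1.0, 0, 0, 0],
    [0, 0, 0.7, 0, 0, 0],
    [0, 0, 0, 0, 0, 0],
    [0, 0, 0, 0, 0, 0]
  ]
}}

```text
clock: 5.02
tool_pos: [0.4704, -0.1689, 0.0491]
orientation: [180.0, -0.0, -5.3]
force: [-0.2, 0.6, 0.1]
opening: 0.0399
gripper_force: 0.0
```

>>> {"fn": "play_rows", "kwargs": {
  "plan": [
    [0, 0, 0, 0, 0, 0],
    [0, 0, 0, 0, 0, 0],
    [0, 0, 0, 0, 0, 0],
    [0, 0, 0, 0, 0, 0],
    [0, 0, 0, 0, 0, 0],
    [0, 0, 0, 0, 0, 0]
  ],
  "grip": 0
}}

```text
clock: 5.52
tool_pos: [0.4704, -0.1689, 0.049]
orientation: [180.0, -0.0, -5.3]
force: [-1.3, 0.3, 5.0]
opening: 0.0194
gripper_force: 29.8
```

>>> {"fn": "play_rows", "kwargs": {
  "plan": [
    [0, 0, -1, 0, 0, 0],
    [0, 0, -2, 0, 0, 0],
    [0, 0, -2, 0, 0, 0],
    [0, 0, -2, 0, 0, 0],
    [0, 0, -2, 0, 0, 0],
    [0, 0, -1, 0, 0, 0],
    [0.19, -3.37, 0, 0, 0, 0],
    [0.19, -3.37, 0, 0, 0, 0],
    [0.19, -3.37, 0, 0, 0, 0],
    [0.19, -3.37, 0, 0, 0, 0],
    [0.19, -3.37, 0, 0, 0, 0],
    [0.19, -3.37, 0, 0, 0, 0],
    [0.19, -3.37, 0, 0, 0, 0],
    [0.19, -3.37, 0, 0, 0, 0],
    [0.19, -3.37, 0, 0, 0, 0],
    [0.19, -3.37, 0, 0, 0, 0],
    [0, 0, 0, 0, 0, 0]
  ]
}}

```text
clock: 6.93
tool_pos: [0.5214, 0.1697, 0.148]
orientation: [-180.0, -0.1, -5.1]
force: [1.0, -0.0, -0.2]
opening: 0.0197
gripper_force: 29.8
```

>>> {"fn": "play_rows", "kwargs": {
  "plan": [
    [0, 0, 2, 0, 0, 0],
    [0, 0, 2, 0, 0, 0],
    [0, 0, 2, 0, 0, 0],
    [0, 0, 2, 0, 0, 0],
    [0, 0, 1.5, 0, 0, 0],
    [0, 0, 1, 0, 0, 0],
    [0, 0, 0.5, 0, 0, 0],
    [0, 0, 0.5, 0, 0, 0],
    [0, 0, 0, 0, 0, 0],
    [0, 0, 0, 0, 0, 0]
  ]
}}

```text
clock: 7.77
tool_pos: [0.5205, 0.1651, 0.0339]
orientation: [-180.0, -0.0, -5.3]
force: [-0.4, -0.3, -0.7]
opening: 0.0198
gripper_force: 29.8
```

```bash
python3 - <<'E'
from h import *
s=snapshot("scene"); im=s["frame"][100:260,230:430,::-1]
cv2.imwrite("pics/g2.png",cv2.resize(im,None,fx=3.5,fy=3.5,interpolation=cv2.INTER_CUBIC))
print(spot_point("scene","brush")[:1],spot_in("scene","brush")[:1])
o=get_obs();print(o["tool_pos"],o["orientation"],o["force"],o["opening"])
E
```

```text
[{'position': [0.5504, 0.1643, 0.0126], 'score': 0.69}] [{'position': [0.5938, 0.1648, 0.0192], 'score': 0.73}]
[0.5207 0.1653 0.0344] [-179.9433   -0.0665   -5.3044] [0.0953 0.3525 0.3862] 0.01946639352797108
```

View pics/g2.png

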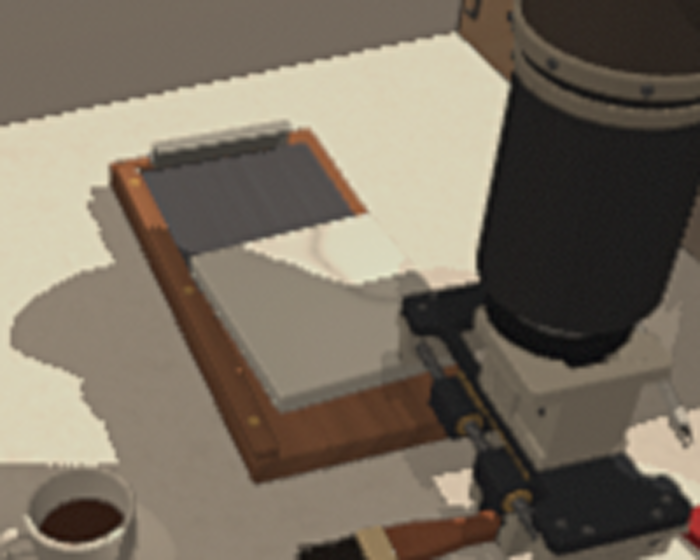

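The brush hangs level over the clear counter left of the board, with its bristles at (340,548) clear of the cup. Lowering the last centimetre and releasing.

>>> {"fn": "play_rows", "kwargs": {
  "plan": [
    [0, 0, 0.5, 0, 0, 0],
    [0, 0, 0.4, 0, 0, 0],
    [0, 0, 0.15, 0, 0, 0],
    [0, 0, 0, 0, 0, 0],
    [0, 0, 0, 0, 0, 0]
  ]
}}

```text
clock: 8.33
tool_pos: [0.5201, 0.1649, 0.0229]
orientation: [180.0, 0.0, -5.3]
force: [-0.6, -0.2, -0.5]
opening: 0.0193
gripper_force: 29.8
```

>>> {"fn": "play_rows", "kwargs": {
  "plan": [
    [0, 0, 0, 0, 0, 0],
    [0, 0, 0, 0, 0, 0],
    [0, 0, 0, 0, 0, 0],
    [0, 0, -0.5, 0, 0, 0],
    [0, 0, -2, 0, 0, 0],
    [0, 0, -2, 0, 0, 0],
    [0, 0, -2, 0, 0, 0],
    [0, 0, -2, 0, 0, 0],
    [0, 0, 0, 0, 0, 0],
    [0, 0, 0, 0, 0, 0]
  ],
  "grip": 4.0
}}

```text
clock: 9.17
tool_pos: [0.5209, 0.1654, 0.1097]
orientation: [-179.9, -0.1, -5.3]
force: [-0.1, -0.3, -0.0]
opening: 0.0398
gripper_force: 0.0
```

```bash
python3 - <<'E'
from h import *
s=snapshot("scene"); 
print(spot_point("scene","brush")[:1],spot_in("scene","brush")[:1])
snapshot("top"); print(spot_point("top","brush")[:1],spot_point("scene","stone")[:1],spot_in("top","stone")[:1])
o=get_obs();print(o["tool_pos"],o["orientation"],o["force"],o["opening"])
E
```

```text
[{'position': [0.5541, 0.1629, -0.0003], 'score': 0.75}] [{'position': [0.5683, 0.1636, 0.0129], 'score': 0.88}]
[{'position': [0.5542, 0.1619, 0.0012], 'score': 0.59}] [{'position': [0.5399, -0.0333, 0.0311], 'score': 0.93}] [{'position': [0.5425, -0.0344, 0.0441], 'score': 0.85}]
[0.5199 0.1647 0.1073] [179.9432   0.0627  -5.3125] [ 0.5899  0.5902 -0.4907] 0.0400789766298191
```

The brush lies flat on the counter at (0.554, 0.162). Next I go to the slab's front with the fingers wide open, square to the board, so the two fingertips square the slab and push it to the rail.

>>> {"fn": "play_rows", "kwargs": {
  "plan": [
    [0, 0, 0, 0, 0, -1.5],
    [-1.09, 3.33, 0, 0, 0, 0],
    [-1.09, 3.33, 0, 0, 0, 0],
    [-1.09, 3.33, 0, 0, 0, 0],
    [-1.09, 3.33, 0, 0, 0, 0],
    [-1.09, 3.33, 0, 0, 0, 0],
    [-1.09, 3.33, 0, 0, 0, 0],
    [0, 0, 0, 0, 0, 0],
    [0, 0, 1.5, 0, 0, 0],
    [0, 0, 1.5, 0, 0, 0],
    [0, 0, 1.5, 0, 0, 0],
    [0, 0, 1.2, 0, 0, 0],
    [0, 0, 0, 0, 0, 0],
    [0, 0, 0, 0, 0, 0],
    [0, 0, 0, 0, 0, 0]
  ],
  "grip": 8.7
}}

```text
clock: 10.77
tool_pos: [0.442, -0.03, 0.0514]
orientation: [180.0, -0.0, -3.8]
force: [0.1, 0.8, 0.2]
opening: 0.0867
gripper_force: 0.0
```

>>> {"fn": "play_rows", "kwargs": {
  "plan": [
    [0.5, 0, 0, 0, 0, 0],
    [0.5, 0, 0, 0, 0, 0],
    [0.2, 0, 0, 0, 0, 0],
    [0.2, 0, 0, 0, 0, 0],
    [0.2, 0, 0, 0, 0, 0],
    [0.1, 0, 0, 0, 0, 0],
    [0.1, 0, 0, 0, 0, 0],
    [0, 0, 0, 0, 0, 0]
  ]
}}

```text
clock: 11.43
tool_pos: [0.4595, -0.0313, 0.0509]
orientation: [180.0, 0.0, -3.8]
force: [-3.5, 1.6, 0.8]
opening: 0.0872
gripper_force: 1.4
```

>>> {"fn": "play_rows", "kwargs": {
  "plan": [
    [0.1, 0, 0, 0, 0, 0],
    [0.1, 0, 0, 0, 0, 0],
    [0.1, 0, 0, 0, 0, 0]
  ]
}}

```text
clock: 11.68
tool_pos: [0.4626, -0.0315, 0.051]
orientation: [180.0, 0.0, -3.8]
force: [-2.5, 1.3, -0.9]
opening: 0.0869
gripper_force: 1.5
```

Contact at about 3 N; continuing in 1 mm steps.

>>> {"fn": "play_rows", "kwargs": {
  "plan": [
    [0.1, 0, 0, 0, 0, 0],
    [0.1, 0, 0, 0, 0, 0],
    [0.1, 0, 0, 0, 0, 0]
  ]
}}

```text
clock: 11.93
tool_pos: [0.4656, -0.0317, 0.051]
orientation: [-180.0, 0.0, -3.8]
force: [-3.7, 2.5, -0.5]
opening: 0.0869
gripper_force: 2.0
```

>>> {"fn": "play_rows", "kwargs": {
  "plan": [
    [0.1, 0, 0, 0, 0, 0],
    [0.05, 0, 0, 0, 0, 0],
    [0, 0, 0, 0, 0, 0]
  ]
}}

```text
clock: 12.18
tool_pos: [0.466, -0.032, 0.0508]
orientation: [180.0, 0.1, -3.8]
force: [-6.6, 3.8, 1.7]
opening: 0.0873
gripper_force: 3.7
```

```bash
python3 - <<'E'
from h import *
s=snapshot("top"); im=s["frame"][205:315,240:400,::-1]
im=cv2.convertScaleAbs(im,alpha=1.3,beta=20)
cv2.imwrite("pics/g3.png",cv2.resize(im,None,fx=5,fy=5,interpolation=cv2.INTER_CUBIC))
o=get_obs();print(o["tool_pos"],o["force"],o["moment"])
E
```

```text
[ 0.466  -0.032   0.0508] [-7.1278  3.2035  3.0331] [1.3361 2.5908 0.1785]
```

View pics/g3.png

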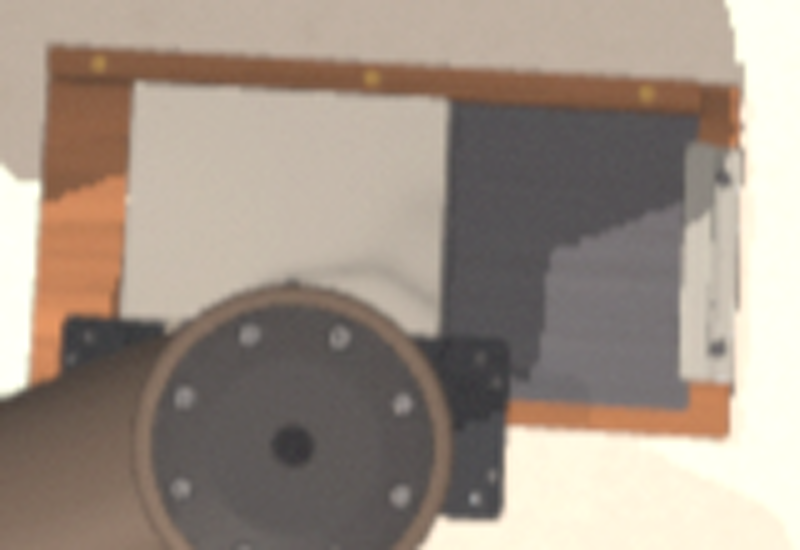

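The slab's far edge ((133,80)–(448,98)) now lies parallel to the rail and touching it. One more mm to seat it, then back off.

>>> {"fn": "play_rows", "kwargs": {
  "plan": [
    [0.08, 0, 0, 0, 0, 0],
    [0, 0, 0, 0, 0, 0],
    [0, 0, 0, 0, 0, 0]
  ]
}}

```text
clock: 12.48
tool_pos: [0.466, -0.0322, 0.0506]
orientation: [180.0, 0.2, -3.8]
force: [-9.3, 4.7, 3.7]
opening: 0.0867
gripper_force: 4.7
```

```bash
python3 - <<'E'
from h import *
for u,v in [(133,80),(448,98),(443,335),(122,300)]:
    p=cr(u,v,.042); d=p-[.543,-.082]; a=np.radians(-3.8)
    print(p, np.cos(a)*d[0]+np.sin(a)*d[1], -np.sin(a)*d[0]+np.cos(a)*d[1])
E
```

```text
[0.6209 0.0344] 0.0699722383945001 0.12133867914346956
[ 0.6103 -0.1142] 0.06927693791392733 -0.027685587956894894
[ 0.4992 -0.1094] -0.04187861540682696 -0.030214600994849773
[0.5172 0.0405] -0.03391215563030108 0.12053687672894088
```

>>> {"fn": "play_rows", "kwargs": {
  "plan": [
    [-0.5, 0, 0, 0, 0, 0],
    [-1, 0, 0, 0, 0, 0],
    [0, 0, -2, 0, 0, 0],
    [0, 0, -2, 0, 0, 0],
    [0, 0, -2, 0, 0, 0],
    [0, 0, 0, 0, 0, 0],
    [2.14, -2.44, 0, 0, 0, 0],
    [2.14, -2.44, 0, 0, 0, 0],
    [2.14, -2.44, 0, 0, 0, 0],
    [2.14, -2.44, 0, 0, 0, 0],
    [2.14, -2.44, 0, 0, 0, 0],
    [0, 0, 0, 0, 0, 0],
    [0, 0, 0, 0, 0, 0],
    [0, 0, 0, 0, 0, 0]
  ],
  "grip": 0
}}

```text
clock: 13.65
tool_pos: [0.5673, 0.0837, 0.1106]
orientation: [180.0, 0.0, -3.8]
force: [-0.6, -1.1, 0.2]
opening: 0.0021
gripper_force: 0.0
```

```bash
cat >> h.py <<'E'
def bd(p):
    d=np.array(p[:2])-[.543,-.082]; a=np.radians(-3.8)
    return np.array([np.cos(a)*d[0]+np.sin(a)*d[1], -np.sin(a)*d[0]+np.cos(a)*d[1]])
E
python3 - <<'E'
from h import *
o=get_obs();print(bd(o["tool_pos"]),o["tool_pos"],o["orientation"],o["opening"],o["force"])
E
```

```text
[0.0133 0.167 ] [0.5673 0.0837 0.1106] [179.9913   0.0182  -3.8065] 0.0020858301479931953 [-0.6184 -1.0796  0.244 ]
```

>>> {"fn": "play_rows", "kwargs": {
  "plan": [
    [0, 0, 2, 0, 0, 0],
    [0, 0, 2, 0, 0, 0],
    [0, 0, 1.5, 0, 0, 0],
    [0, 0, 0.5, 0, 0, 0],
    [0, 0, 0, 0, 0, 0],
    [0, 0.7, 0, 0, 0, 0],
    [0, 0.7, 0, 0, 0, 0],
    [0, 0.4, 0, 0, 0, 0],
    [0, 0.2, 0, 0, 0, 0],
    [0, 0.2, 0, 0, 0, 0],
    [0, 0.2, 0, 0, 0, 0],
    [0, 0.2, 0, 0, 0, 0],
    [0, 0.2, 0, 0, 0, 0]
  ]
}}

```text
clock: 14.73
tool_pos: [0.566, 0.0557, 0.0512]
orientation: [-180.0, -0.0, -3.8]
force: [0.6, 0.4, -0.3]
opening: 0.0002
gripper_force: 0.0
```

>>> {"fn": "play_rows", "kwargs": {
  "plan": [
    [0, 0.2, 0, 0, 0, 0],
    [0, 0.2, 0, 0, 0, 0],
    [0, 0.2, 0, 0, 0, 0],
    [0, 0.2, 0, 0, 0, 0],
    [0, 0.2, 0, 0, 0, 0],
    [0, 0.2, 0, 0, 0, 0]
  ]
}}

```text
clock: 15.23
tool_pos: [0.5653, 0.0439, 0.0511]
orientation: [-180.0, -0.0, -3.8]
force: [-1.1, 2.9, -0.3]
opening: 0.0002
gripper_force: 1.8
```

>>> {"fn": "play_rows", "kwargs": {
  "plan": [
    [0, 0.25, 0, 0, 0, 0],
    [0, 0.25, 0, 0, 0, 0],
    [0, 0.25, 0, 0, 0, 0],
    [0, 0.25, 0, 0, 0, 0],
    [0, 0.25, 0, 0, 0, 0],
    [0, 0.25, 0, 0, 0, 0],
    [0, 0.25, 0, 0, 0, 0],
    [0, 0.25, 0, 0, 0, 0],
    [0, 0.25, 0, 0, 0, 0],
    [0, 0.25, 0, 0, 0, 0],
    [0, 0.25, 0, 0, 0, 0],
    [0, 0.25, 0, 0, 0, 0]
  ]
}}

```text
clock: 16.23
tool_pos: [0.5632, 0.0137, 0.0511]
orientation: [180.0, 0.0, -3.8]
force: [0.5, 3.9, -0.0]
opening: 0.0001
gripper_force: 1.9
```

```bash
python3 - <<'E'
from h import *
s=snapshot("scene"); im=s["frame"][120:240,255:395,::-1]
cv2.imwrite("pics/g4.png",cv2.resize(cv2.convertScaleAbs(im,alpha=1.3,beta=10),None,fx=5,fy=5,interpolation=cv2.INTER_CUBIC))
o=get_obs();print(bd(o["tool_pos"]),o["force"])
E
```

```text
[0.0137 0.0964] [2.4896 0.1693 0.3502]
```

View pics/g4.png

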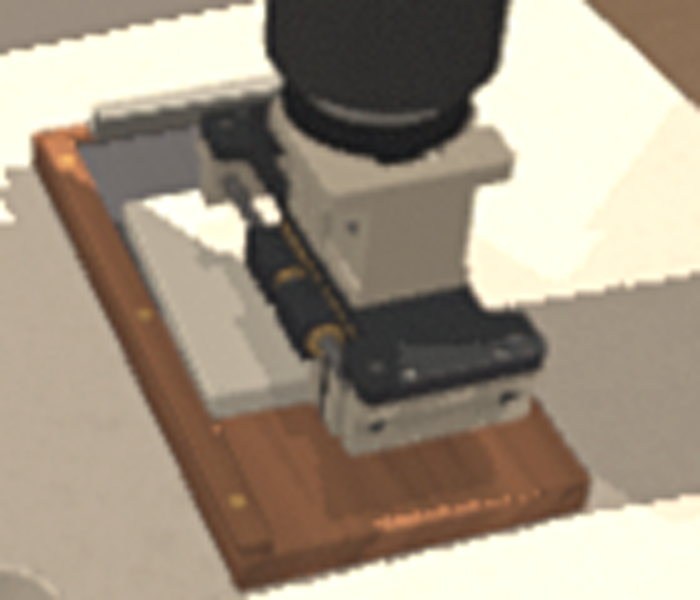

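The slab slides along the rail (left-far corner at (215,412), right-far at (125,205)), still roughly square. I'll work out how far it still has to go.

```bash
cat >> h.py <<'E'
def ray(u,v,z):
    Rm=R.from_euler("xyz",[-133.8495,-.5282,158.0524],degrees=True).as_matrix(); p=np.array([0.8931,.5776,.6324])
    d=Rm@np.array([(u-283.254)/389.547,(v-208.803)/389.547,1]); return (p+d*(z-p[2])/d[2])[:2]
E
python3 - <<'E'
from h import *
for u,v in [(213,395),(122,208)]: print(bd(ray(u/5+254.6,v/5+119.6,.042)))
for u,v in [(215,415),(240,585)]: print(bd(ray(u/5+254.6,v/5+119.6,.026 if u==215 else 0)))
E
```

```text
[0.0688 0.077 ]
[ 0.0655 -0.0679]
[0.066  0.0737]
[0.082  0.1536]
```

>>> {"fn": "play_rows", "kwargs": {
  "plan": [
    [0, 0.3, 0, 0, 0, 0],
    [0, 0.3, 0, 0, 0, 0],
    [0, 0.3, 0, 0, 0, 0],
    [0, 0.3, 0, 0, 0, 0],
    [0, 0.3, 0, 0, 0, 0],
    [0, 0.3, 0, 0, 0, 0],
    [0, 0.3, 0, 0, 0, 0],
    [0, 0.3, 0, 0, 0, 0],
    [0, 0.3, 0, 0, 0, 0],
    [0, 0.3, 0, 0, 0, 0]
  ]
}}

```text
clock: 17.12
tool_pos: [0.5612, -0.0163, 0.0511]
orientation: [180.0, -0.0, -3.8]
force: [0.1, 4.8, -0.7]
opening: 0.0002
gripper_force: 2.0
```

>>> {"fn": "play_rows", "kwargs": {
  "plan": [
    [0, 0.3, 0, 0, 0, 0],
    [0, 0.3, 0, 0, 0, 0],
    [0, 0.3, 0, 0, 0, 0],
    [0, 0.3, 0, 0, 0, 0],
    [0, 0.3, 0, 0, 0, 0],
    [0, 0.3, 0, 0, 0, 0],
    [0, 0.3, 0, 0, 0, 0]
  ]
}}

```text
clock: 17.7
tool_pos: [0.5598, -0.0373, 0.051]
orientation: [180.0, 0.0, -3.8]
force: [0.5, 3.7, 0.6]
opening: 0.0005
gripper_force: 2.0
```

```bash
python3 - <<'E'
from h import *
s=snapshot("top"); im=s["frame"][205:315,240:400,::-1]
cv2.imwrite("pics/g5.png",cv2.resize(cv2.convertScaleAbs(im,alpha=1.3,beta=20),None,fx=5,fy=5,interpolation=cv2.INTER_CUBIC))
o=get_obs();print(bd(o["tool_pos"]),o["force"])
E
```

```text
[0.0137 0.0453] [1.2328 1.5281 0.8588]
```

View pics/g5.png

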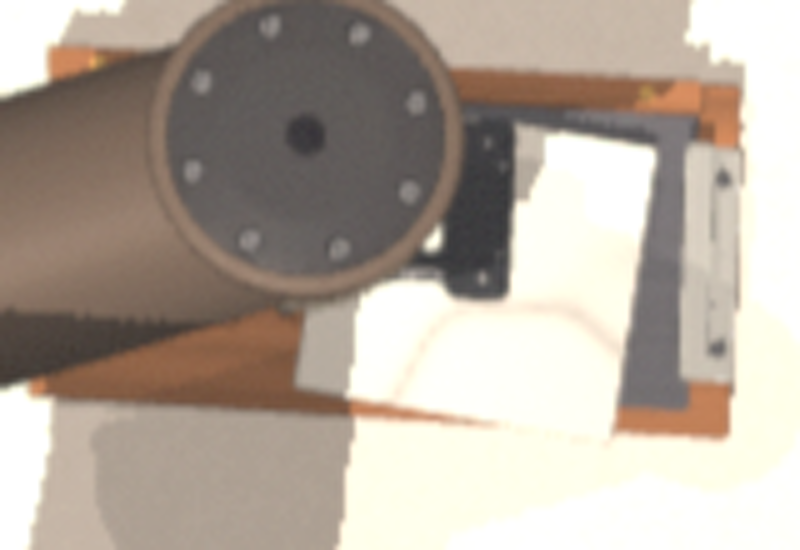

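The slab has turned about 5–6° clockwise: right edge runs (658,148)–(612,438), front edge (298,388)–(612,438). I'll re-square it with the wide two-finger push from the front, then finish with a short push closer to the centre line.

```bash
python3 - <<'E'
from h import *
for u,v in [(658,148),(612,438),(298,388)]: print(bd(cr(u,v,.042)))
E
```

```text
[ 0.0509 -0.1269]
[-0.085  -0.1104]
[-0.0702  0.0361]
```

>>> {"fn": "play_rows", "kwargs": {
  "plan": [
    [0, -0.5, 0, 0, 0, 0],
    [0, -0.5, 0, 0, 0, 0],
    [0, 0, -2, 0, 0, 0],
    [0, 0, -2, 0, 0, 0],
    [0, 0, -2, 0, 0, 0],
    [0, 0, 0, 0, 0, 0],
    [-2.58, 2, 0, 0, 0, 0],
    [-2.58, 2, 0, 0, 0, 0],
    [-2.58, 2, 0, 0, 0, 0],
    [-2.58, 2, 0, 0, 0, 0],
    [-2.58, 2, 0, 0, 0, 0],
    [0, 0, 0, 0, 0, 0],
    [0, 0, 0, 0, 0, 0]
  ]
}}

```text
clock: 18.83
tool_pos: [0.4236, -0.1188, 0.1112]
orientation: [180.0, 0.0, -3.9]
force: [1.5, 1.0, -0.1]
opening: 0.0003
gripper_force: 0.0
```

>>> {"fn": "play_rows", "kwargs": {
  "plan": [
    [0, 0, 0, 0, 0, 0],
    [0, 0, 0, 0, 0, 0],
    [0, 0, 2, 0, 0, 0],
    [0, 0, 2, 0, 0, 0],
    [0, 0, 1.5, 0, 0, 0],
    [0, 0, 0.5, 0, 0, 0],
    [0, 0, 0, 0, 0, 0],
    [0.5, 0, 0, 0, 0, 0],
    [0.5, 0, 0, 0, 0, 0],
    [0.2, 0, 0, 0, 0, 0],
    [0.2, 0, 0, 0, 0, 0],
    [0.2, 0, 0, 0, 0, 0],
    [0.2, 0, 0, 0, 0, 0],
    [0.2, 0, 0, 0, 0, 0],
    [0.2, 0, 0, 0, 0, 0]
  ],
  "grip": 8.7
}}

```text
clock: 20.08
tool_pos: [0.4461, -0.1198, 0.0509]
orientation: [180.0, 0.1, -3.8]
force: [-4.3, 0.2, 2.0]
opening: 0.0864
gripper_force: 1.8
```

```bash
python3 - <<'E'
from h import *
o=get_obs();print(bd(o["tool_pos"]),o["force"],o["orientation"],o["tool_pos"])
E
```

```text
[-0.0941 -0.0441] [-4.3455  0.2348  2.0159] [179.992    0.103   -3.8482] [ 0.4461 -0.1198  0.0509]
```

Now at contact; 14 mm more to home (−0.080).

>>> {"fn": "play_rows", "kwargs": {
  "plan": [
    [0.15, 0, 0, 0, 0, 0],
    [0.15, 0, 0, 0, 0, 0],
    [0.15, 0, 0, 0, 0, 0],
    [0.15, 0, 0, 0, 0, 0],
    [0.15, 0, 0, 0, 0, 0],
    [0.15, 0, 0, 0, 0, 0],
    [0.1, 0, 0, 0, 0, 0],
    [0.1, 0, 0, 0, 0, 0]
  ]
}}

```text
clock: 20.75
tool_pos: [0.4581, -0.1204, 0.051]
orientation: [180.0, 0.0, -3.8]
force: [-4.0, -1.4, -1.2]
opening: 0.087
gripper_force: 1.7
```

>>> {"fn": "play_rows", "kwargs": {
  "plan": [
    [0.1, 0, 0, 0, 0, 0],
    [0.1, 0, 0, 0, 0, 0],
    [0.05, 0, 0, 0, 0, 0],
    [0, 0, 0, 0, 0, 0]
  ]
}}

```text
clock: 21.08
tool_pos: [0.4598, -0.1206, 0.051]
orientation: [180.0, 0.1, -3.8]
force: [-6.2, -1.0, 2.9]
opening: 0.0868
gripper_force: 2.9
```

```bash
python3 - <<'E'
from h import *
o=get_obs();print(bd(o["tool_pos"]),o["force"],o["orientation"],o["tool_pos"])
E
```

```text
[-0.0804 -0.044 ] [-6.189  -0.9968  2.8697] [179.9933   0.084   -3.8334] [ 0.4598 -0.1206  0.051 ]
```

>>> {"fn": "play_rows", "kwargs": {
  "plan": [
    [0.1, 0, 0, 0, 0, 0],
    [0, 0, 0, 0, 0, 0],
    [-0.5, 0, 0, 0, 0, 0],
    [-1.1, 0, 0, 0, 0, 0],
    [0, 0, -2, 0, 0, 0],
    [0, 0, -2, 0, 0, 0],
    [0, 0, -2, 0, 0, 0],
    [0, 0, 0, 0, 0, 0],
    [1.98, -2.32, 0, 0, 0, 0],
    [1.98, -2.32, 0, 0, 0, 0],
    [1.98, -2.32, 0, 0, 0, 0],
    [1.98, -2.32, 0, 0, 0, 0],
    [1.98, -2.32, 0, 0, 0, 0],
    [0, 0, 0, 0, 0, 0],
    [0, 0, 0, 0, 0, 0]
  ],
  "grip": 0
}}

```text
clock: 22.33
tool_pos: [0.5532, -0.0088, 0.1109]
orientation: [-180.0, -0.1, -3.7]
force: [-0.5, -0.5, -0.2]
opening: 0.0005
gripper_force: 0.0
```

>>> {"fn": "play_rows", "kwargs": {
  "plan": [
    [0, 0, 0, 0, 0, 0],
    [0, 0, 2, 0, 0, 0],
    [0, 0, 2, 0, 0, 0],
    [0, 0, 1.5, 0, 0, 0],
    [0, 0, 0.5, 0, 0, 0],
    [0, 0, 0, 0, 0, 0],
    [0, 0.5, 0, 0, 0, 0],
    [0, 0.5, 0, 0, 0, 0],
    [0, 0.2, 0, 0, 0, 0],
    [0, 0.2, 0, 0, 0, 0],
    [0, 0.2, 0, 0, 0, 0],
    [0, 0.2, 0, 0, 0, 0]
  ]
}}

```text
clock: 23.33
tool_pos: [0.551, -0.0286, 0.0515]
orientation: [-180.0, -0.0, -3.8]
force: [-0.1, 0.2, 0.5]
opening: 0.0007
gripper_force: 0.0
```

```bash
python3 - <<'E'
from h import *
o=get_obs();print(bd(o["tool_pos"]),o["force"],o["orientation"],o["tool_pos"])
E
```

```text
[0.0045 0.0538] [-0.1015  0.2027  0.4642] [-179.9858   -0.0403   -3.822 ] [ 0.551  -0.0286  0.0515]
```

>>> {"fn": "play_rows", "kwargs": {
  "plan": [
    [0, 0.2, 0, 0, 0, 0],
    [0, 0.2, 0, 0, 0, 0],
    [0, 0.2, 0, 0, 0, 0],
    [0, 0.2, 0, 0, 0, 0],
    [0, 0.2, 0, 0, 0, 0],
    [0, 0.2, 0, 0, 0, 0],
    [0, 0.2, 0, 0, 0, 0],
    [0, 0.2, 0, 0, 0, 0],
    [0, 0.2, 0, 0, 0, 0]
  ]
}}

```text
clock: 24.08
tool_pos: [0.5498, -0.0456, 0.0512]
orientation: [-179.9, -0.0, -3.8]
force: [-1.8, 4.5, 2.9]
opening: 0.0006
gripper_force: 2.9
```

```bash
python3 - <<'E'
from h import *
s=snapshot("top"); im=s["frame"][205:315,240:400,::-1]
cv2.imwrite("pics/g6.png",cv2.resize(cv2.convertScaleAbs(im,alpha=1.3,beta=20),None,fx=5,fy=5,interpolation=cv2.INTER_CUBIC))
o=get_obs();print(bd(o["tool_pos"]),o["force"])
E
```

```text
[0.0043 0.0364] [-0.3081  4.7479  1.985 ]
```

View pics/g6.png

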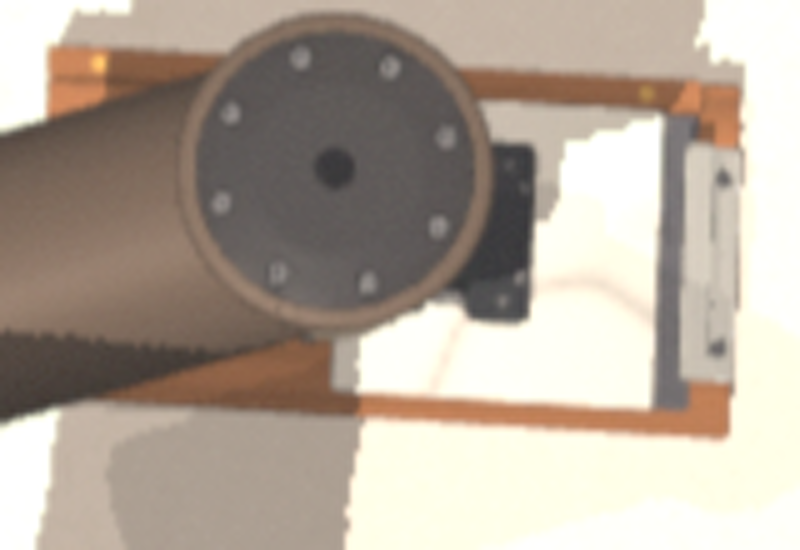

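The slab is square now, its right edge (664,115)–(655,405) parallel to the keeper lip at 683.

```bash
python3 - <<'E'
from h import *
for u,v in [(664,118),(655,405),(334,388)]: print(bd(cr(u,v,.042)))
print(bd(cr(683,260,.0465)),bd(cr(690,400,.026)))
E
```

```text
[ 0.0652 -0.1292]
[-0.0687 -0.1297]
[-0.0692  0.0193]
[-0.0011 -0.1396] [-0.0657 -0.1485]
```

>>> {"fn": "play_rows", "kwargs": {
  "plan": [
    [0, 0.2, 0, 0, 0, 0],
    [0, 0.2, 0, 0, 0, 0],
    [0, 0.2, 0, 0, 0, 0],
    [0, 0.15, 0, 0, 0, 0],
    [0, 0.15, 0, 0, 0, 0]
  ]
}}

```text
clock: 24.55
tool_pos: [0.5491, -0.0547, 0.0511]
orientation: [-180.0, -0.0, -3.8]
force: [-2.7, 5.8, 2.2]
opening: 0.0007
gripper_force: 2.9
```

>>> {"fn": "play_rows", "kwargs": {
  "plan": [
    [0, 0.15, 0, 0, 0, 0],
    [0, 0.15, 0, 0, 0, 0],
    [0, 0.15, 0, 0, 0, 0],
    [0, 0.1, 0, 0, 0, 0]
  ]
}}

```text
clock: 24.88
tool_pos: [0.5488, -0.0602, 0.0511]
orientation: [-180.0, -0.0, -3.8]
force: [-1.0, 6.2, 2.7]
opening: 0.0003
gripper_force: 2.9
```

>>> {"fn": "play_rows", "kwargs": {
  "plan": [
    [0, 0.1, 0, 0, 0, 0],
    [0, 0.1, 0, 0, 0, 0],
    [0, 0.05, 0, 0, 0, 0]
  ]
}}

```text
clock: 25.13
tool_pos: [0.5486, -0.0627, 0.0511]
orientation: [-180.0, -0.0, -3.8]
force: [-1.8, 6.2, 2.2]
opening: 0.0003
gripper_force: 2.9
```

>>> {"fn": "play_rows", "kwargs": {
  "plan": [
    [0, 0.05, 0, 0, 0, 0],
    [0, 0.05, 0, 0, 0, 0]
  ]
}}

```text
clock: 25.3
tool_pos: [0.5486, -0.0636, 0.0512]
orientation: [-180.0, -0.0, -3.8]
force: [-1.7, 5.3, 2.5]
opening: 0.0003
gripper_force: 2.9
```

>>> {"fn": "play_rows", "kwargs": {
  "plan": [
    [0, 0.05, 0, 0, 0, 0],
    [0, 0.05, 0, 0, 0, 0]
  ]
}}

```text
clock: 25.47
tool_pos: [0.5485, -0.0646, 0.0511]
orientation: [-180.0, -0.0, -3.8]
force: [-2.3, 8.6, 2.4]
opening: 0.0005
gripper_force: 4.6
```

>>> {"fn": "play_rows", "kwargs": {
  "plan": [
    [0, 0.05, 0, 0, 0, 0],
    [0, 0.05, 0, 0, 0, 0]
  ]
}}

```text
clock: 25.63
tool_pos: [0.5485, -0.0647, 0.0512]
orientation: [-179.9, -0.0, -3.8]
force: [-2.8, 15.4, 5.0]
opening: 0.0003
gripper_force: 7.5
```

>>> {"fn": "play_rows", "kwargs": {
  "plan": [
    [0, 0.05, 0, 0, 0, 0],
    [0, 0.05, 0, 0, 0, 0]
  ]
}}

```text
clock: 25.8
tool_pos: [0.5485, -0.0648, 0.0512]
orientation: [-179.8, -0.0, -3.8]
force: [-4.2, 22.2, 5.3]
opening: 0.0005
gripper_force: 10.4
```

Hard stop against the keeper at 22 N. Backing off, then the front push to the rail.

>>> {"fn": "play_rows", "kwargs": {
  "plan": [
    [0, -0.3, 0, 0, 0, 0],
    [0, -0.5, 0, 0, 0, 0],
    [0, 0, -2, 0, 0, 0],
    [0, 0, -2, 0, 0, 0],
    [0, 0, -2, 0, 0, 0],
    [0, 0, 0, 0, 0, 0],
    [-2.28, 1.94, 0, 0, 0, 0],
    [-2.28, 1.94, 0, 0, 0, 0],
    [-2.28, 1.94, 0, 0, 0, 0],
    [-2.28, 1.94, 0, 0, 0, 0],
    [-2.28, 1.94, 0, 0, 0, 0],
    [0, 0, 0, 0, 0, 0],
    [0, 0, 0, 0, 0, 0]
  ]
}}

```text
clock: 26.88
tool_pos: [0.4274, -0.1494, 0.1112]
orientation: [180.0, -0.0, -3.9]
force: [0.8, -0.2, -0.2]
opening: 0.0004
gripper_force: 0.0
```

```bash
python3 - <<'E'
from h import *
s=snapshot("top"); im=s["frame"][205:315,240:400,::-1]
cv2.imwrite("pics/g7.png",cv2.resize(cv2.convertScaleAbs(im,alpha=1.2,beta=0),None,fx=5,fy=5,interpolation=cv2.INTER_CUBIC))
o=get_obs();print(bd(o["tool_pos"]),o["force"])
E
```

```text
[-0.1097 -0.0743] [ 0.9388 -0.157   0.1382]
```

View pics/g7.png

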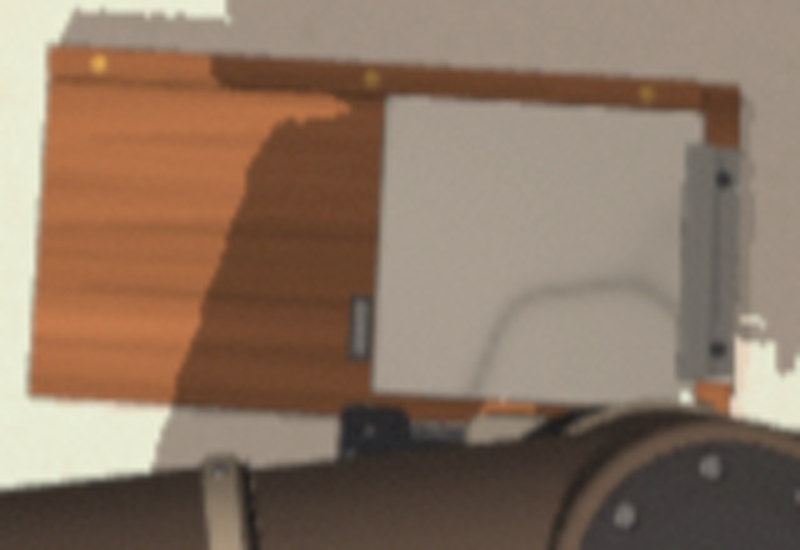

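The slab sits under the keeper lip, its left edge (384,95)–(373,390) parallel to the catch, which is free at (360,328). The far edge lies at the rail. A final front push will make it snug.

>>> {"fn": "play_rows", "kwargs": {
  "plan": [
    [0, 0, 0, 0, 0, 0],
    [0, 0, 0, 0, 0, 0],
    [0, 0, 2, 0, 0, 0],
    [0, 0, 2, 0, 0, 0],
    [0, 0, 1.5, 0, 0, 0],
    [0, 0, 0.5, 0, 0, 0],
    [0, 0, 0, 0, 0, 0],
    [0.5, 0, 0, 0, 0, 0],
    [0.5, 0, 0, 0, 0, 0],
    [0.4, 0, 0, 0, 0, 0],
    [0.2, 0, 0, 0, 0, 0],
    [0.2, 0, 0, 0, 0, 0],
    [0.2, 0, 0, 0, 0, 0],
    [0.2, 0, 0, 0, 0, 0],
    [0.1, 0, 0, 0, 0, 0],
    [0.1, 0, 0, 0, 0, 0],
    [0, 0, 0, 0, 0, 0]
  ],
  "grip": 8.7
}}

```text
clock: 28.35
tool_pos: [0.4527, -0.1501, 0.0511]
orientation: [180.0, -0.0, -3.8]
force: [0.2, -0.7, -0.1]
opening: 0.0869
gripper_force: 0.0
```

```bash
python3 - <<'E'
from h import *
o=get_obs();print(bd(o["tool_pos"]),o["force"])
E
```

```text
[-0.0856 -0.0739] [ 0.2152 -0.6507 -0.0768]
```

>>> {"fn": "play_rows", "kwargs": {
  "plan": [
    [0.1, 0, 0, 0, 0, 0],
    [0.1, 0, 0, 0, 0, 0],
    [0.1, 0, 0, 0, 0, 0],
    [0.1, 0, 0, 0, 0, 0],
    [0.05, 0, 0, 0, 0, 0]
  ]
}}

```text
clock: 28.77
tool_pos: [0.4572, -0.1504, 0.0511]
orientation: [180.0, 0.0, -3.8]
force: [-0.6, -0.2, 0.2]
opening: 0.087
gripper_force: 0.0
```

>>> {"fn": "play_rows", "kwargs": {
  "plan": [
    [0.05, 0, 0, 0, 0, 0],
    [0.05, 0, 0, 0, 0, 0],
    [0, 0, 0, 0, 0, 0]
  ]
}}

```text
clock: 29.02
tool_pos: [0.4576, -0.1504, 0.0509]
orientation: [180.0, 0.1, -3.8]
force: [-1.7, -0.2, 0.3]
opening: 0.0874
gripper_force: 0.6
```

>>> {"fn": "play_rows", "kwargs": {
  "plan": [
    [0.05, 0, 0, 0, 0, 0],
    [0.05, 0, 0, 0, 0, 0],
    [0, 0, 0, 0, 0, 0]
  ]
}}

```text
clock: 29.27
tool_pos: [0.4578, -0.1505, 0.0508]
orientation: [180.0, 0.1, -3.9]
force: [-5.5, 2.3, 2.4]
opening: 0.0871
gripper_force: 2.7
```

>>> {"fn": "play_rows", "kwargs": {
  "plan": [
    [0.05, 0, 0, 0, 0, 0],
    [0.05, 0, 0, 0, 0, 0],
    [0, 0, 0, 0, 0, 0]
  ]
}}

```text
clock: 29.52
tool_pos: [0.4578, -0.1507, 0.0505]
orientation: [180.0, 0.2, -3.9]
force: [-7.4, 2.1, 3.4]
opening: 0.087
gripper_force: 3.7
```

>>> {"fn": "play_rows", "kwargs": {
  "plan": [
    [-0.5, 0, 0, 0, 0, 0],
    [-1, 0, 0, 0, 0, 0],
    [0, 0, -2, 0, 0, 0],
    [0, 0, -2.5, 0, 0, 0],
    [0, 0, -2.5, 0, 0, 0],
    [0, 0, -2.5, 0, 0, 0],
    [0, -3, -2.5, 0, 0, 0],
    [0, -3, 0, 0, 0, 0],
    [0, -3, 0, 0, 0, 0],
    [0, -3, 0, 0, 0, 0],
    [0, -3, 0, 0, 0, 0],
    [0, -3, 0, 0, 0, 0],
    [0, -3, 0, 0, 0, 0],
    [0, -3, 0, 0, 0, 0],
    [0, -3, 0, 0, 0, 0],
    [0, -3, 0, 0, 0, 0],
    [0, -3, 0, 0, 0, 0],
    [0, 0, 0, 0, 0, 0],
    [0, 0, 0, 0, 0, 0]
  ]
}}

```text
clock: 31.1
tool_pos: [0.4669, 0.1811, 0.171]
orientation: [-180.0, -0.0, -3.7]
force: [0.3, -0.3, 0.5]
opening: 0.0876
gripper_force: 0.0
```

```bash
python3 - <<'E'
from h import *
s=snapshot("top"); im=s["frame"][195:325,180:400,::-1]
cv2.imwrite("pics/g8.png",cv2.resize(cv2.convertScaleAbs(im,alpha=1.2,beta=0),None,fx=3.6,fy=3.6,interpolation=cv2.INTER_CUBIC))
print(spot_in("top","stone")[:1],spot_point("top","brush")[:1])
snapshot("scene"); print(spot_point("scene","stone")[:1],spot_point("scene","brush")[:1],[spot_point("scene",t)[:1] for t in ("cup","caddy","pitcher")])
o=get_obs();print(o["clock"],o["tool_pos"],o["force"])
E
```

```text
[{'position': [0.5422, -0.1534, 0.0448], 'score': 0.72}] [{'position': [0.5556, 0.16, 0.0028], 'score': 0.67}]
[{'position': [0.5391, -0.1531, 0.0312], 'score': 0.76}] [{'position': [0.5552, 0.1635, 0.0002], 'score': 0.58}] [[{'position': [0.7704, 0.0975, 0.0047], 'score': 0.56}], [{'position': [0.7623, -0.2413, -0.0003], 'score': 0.7}], [{'position': [0.7695, 0.2338, 0.0019], 'score': 0.91}]]
31.55 [0.4671 0.1792 0.1712] [-0.6236 -0.7099  0.0309]
```

View pics/g8.png

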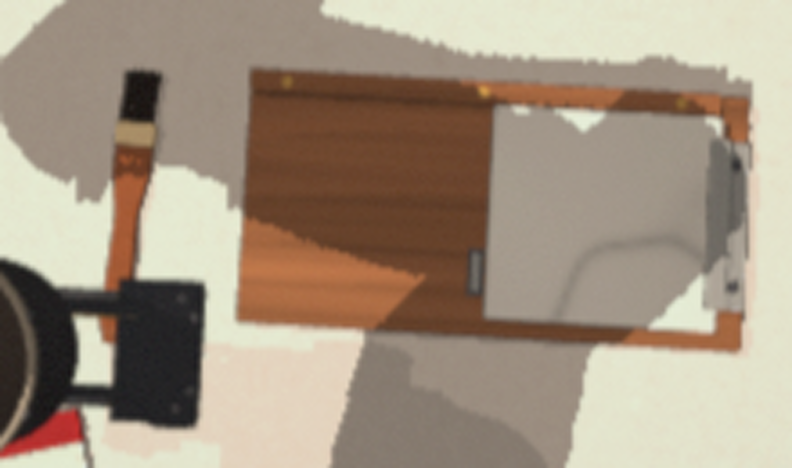

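The slab is flush with the rail and the keeper, covers the plate, and has the catch free at (475,272). The brush lies on the counter at (130,200), and the bystanders have not moved.

```bash
python3 -c "
from plant import close_job
print(close_job())"
```

```text
the job is handed in; nothing more can be done
None
```

I handed the job in at about 31.5 s and got no verdict back: from the last pictures, the slab is square and snug against rail and keeper on its plate with the catch free behind it, the brush lies flat on the counter left of the board, and the caddy, pitcher and cup stand where they were, though I viewed 11 pictures, one over the limit of 10.

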